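# Load two cradles from a roller feed track

### The job

First lift the setting gauge out of the side cradle of the roller feed track and stand it upright on the floor of the shallow grey tray. Then, one at a time, push the two lowest rollers sideways off the stop, without lifting them: the plain one into the cradle that was empty from the beginning, the waisted one into the cradle where the gauge was, each right up to the cradle's end wall, so that the next rollers roll down to the stop. Leave the other two rollers in the track, the third resting at the stop and the fourth right behind it, and do not disturb the things lying around.

Things in the scene. Friction and masses are not known exactly. Their poses are not given: they have to be found in the camera images.
- track: Fixed roller feed track on a grey base plate (255 x 310 x 12 mm). Origin on the table right below the centre of a roller at the stop; +x horizontally uphill, away from the robot; +y across the lane, to the left seen from the robot. Lane and cradle floors slope up by 0.14 rad towards +x. Lane: two rails between two 8 mm side guide rods, 54 mm apart inside, that run at roller axis height from x = 21 to 190 mm; side plates to y = +-37 mm.
- stop_seat (a point): Fixed point of the track: centre of a roller resting at the stop, mid-lane, z = 66 mm (floor below it 48, roller top 84). The stop wall is 18 mm downhill of it, 20 mm high off the floor. Both sides are open here: the floor runs on sideways as the two cradles. Pushed along y, a roller slides easily (under 1 N); once the place is free the next rolls down by itself within a second.
- left_seat (a point): Fixed point: centre of a roller in the left cradle (track +y side, empty at the start) with its end against the end wall; 116 mm from stop_seat along +y. Cradle: from y = 31 to the end wall's inner face at y = 141 mm; end wall and stop wall 20 mm high, 5 mm high lip on the uphill side 22 mm from the axis.
- right_seat (a point): The same in the right cradle (track -y side, where the gauge is at the start), 116 mm from stop_seat along -y; the cradle mirrors the left one.
- sensor (a point): Fixed top of the sensor bracket's post (12 mm thick), right of the lane at x = 118, y = -52, z = 167 mm in the track's frame. Its arm (z = 150) carries a sensor head over the lane at x = 118, y = 6, z = 126 to 166.
- plain_roller: Loose plain polished aluminium cylinder, 36 mm diameter, 50 mm long, 130 g or so, origin at its centre, y along its axis (it rolls about y). It is at the stop or next to it: the two lowest rollers are this and waisted_roller, in either order.
- waisted_roller: Loose aluminium roller shaped like a spool: 36 mm diameter, 50 mm long, its middle 26 mm turned down to 20 mm diameter. Origin at its centre, y along its axis. First or second from the stop.
- third_roller: Plain roller like plain_roller, third from the stop, origin at its centre, y along its axis.
- fourth_roller: Waisted roller like waisted_roller, fourth (uppermost), origin at its centre, y along its axis.
- gauge: Loose steel setting gauge, about 220 g, on the sloped floor of the right cradle: foot block 34 (x) x 40 (y) x 22 mm high, a stem, and a round black grip knob of 16 mm diameter from 50 to 80 mm above the underside. Origin at the centre of the underside, z up through the knob. At the start it leans 0.14 rad with the floor, the knob towards the track's -x.
- tray: Fixed shallow open grey plastic tray, 140 (x) x 150 (y) mm outside, 22 mm high, wall 4 mm, inner floor about 4 mm above the table. Origin at the centre of its underside. To the left or the right of the track.
- grease_jar: Bystander: small jar, 34 mm diameter, 40 mm high, standing in the tray near the tray's +x +y corner. Origin at its underside.
- case: Fixed bystander: closed flat black case, 130 x 140 mm, 40 mm high, on the other side of the track than the tray. Origin at the centre of its underside.
- oil_bottle: Bystander: white bottle, 36 mm diameter, 85 mm high, on the base plate left of the lane. Origin at its underside.
- spanner: Bystander: spanner 130 mm long lying on the base plate right of the lane, along its own x.
- collar: Bystander: steel ring, 56 mm diameter, 18 mm high, on the table.
- cup: Bystander: ceramic cup, 72 mm diameter, 85 mm high, on the table.
- brush: Bystander: brush 180 mm long lying on the table, along its own x.
- screwdriver: Bystander: screwdriver 170 mm long lying on the table, along its own x.
Things that resemble listed ones, but are neither listed nor needed, are in the scene too. What is shaped like the fourth_roller but brown or purple is not meant.

How it is judged:
By the outcome, as a careful person would: the job done as asked, in the order asked, and still so for the second after the job is handed in, with the robot touching nothing.
It also fails if it takes over 67 s, if anything falls off the work surface, if the arm or the gripper's body presses on something with over 40 N, if the wrist force passes 120 N, or if a joint passes its speed limit or range.

### The arm

A 7-joint arm with a two-finger parallel gripper is mounted at the origin on the work surface. World frame = base frame: x ahead of the robot, y to its left, z up, the work surface at z = 0. Lengths are in m, angles in rad, forces in N, time in s.
With the tool pointing down it reaches from about 0.4 to 0.85 m from the base axis. Payload 10.4 kg.
Tool frame: the origin (TCP) lies at the very end of the fingers, on their centre line; the grasp point (between the pads) lies 19 mm behind it; x points along the fingers, z is the direction in which the jaws open and shut, and the axes are right-handed (so a half turn about x gives the same grasp; the last joint's range is limited). The gripper opens to 85 mm and grips with 20 to 120 N. Pads are 22 mm wide; open, the fingers measure 114 mm over their backs; the gripper's body (76 mm by 85 mm) begins 54 mm behind the grasp point. The pads swing forward as they close: fully open they stand 13 mm farther back than shut.
Start: joints at [-1.13, 0.332, -0.065, 1.46, 0.022, 1.35, -0.088], TCP at [0.28, 0.559, 0.231] pointing down, gripper open.
Joint ranges: [-2.6, 2.6], [-0.5, 2.12], [-1.47, 1.34], [0.16, 2.42], [-1.27, 4.41], [0.06, 2.06], [-2.6, 2.6]. Speed limits (rad/s): [2.22, 2.22, 2.79, 2.79, 3.14, 3.14, 3.14].

### API

Orientations are given as a unit quaternion [x, y, z, w].
In Python, from workcell import readout, camera, manip gives the robot as it stands.
- The arm moves only by the shell command python3 -m inch 'ROWS' [FORCE]. ROWS is JSON, a list of rows, each a list of 3 entries, a list of its own where there are three numbers: the turn, a rotation vector about the tool's x, y, z in degrees, then the shift along the tool's x, y, z in mm, then the closure, from 0 (fully open) to 1 (shut). In form: [[[wx, wy, wz], [dx, dy, dz], hand], ...]. A call has 1 to 10 rows; each row is the pose to reach, as a shift and turn from the pose measured when the call began, along the tool's axes at that moment; what a row does not reach only later rows make up. A row lasts 1/8 s, in which the tool goes at most 62.5 mm and 10.7 degrees, less where a joint would pass 70% of its speed; a pose out of reach is approached as far as the arm can. A call with a gripper value outside its range is refused whole. The fingers move at their own pace and stop on an object; FORCE is the grip in N (left out, the last holds). Time passes only in rows, so rows that repeat a pose let the fingers close. It gives the time, the measured TCP pose, the force and the opening at its end, in the units of the state.
- readout.get_obs(): the state, without advancing time (a new reading comes with each control period).
- camera(name): name is "scene" or "top" or "wrist"; returns a dict with "pixels" (480x640x3 uint8, red, green, blue), "range_z" (480x640 float32, m along the optical axis (not along the pixel's ray), 0 where there is no reading), "intrinsics" (3x3 intrinsics, pixels), "extrinsics" (4x4, takes a point from world to camera coordinates); the wrist camera has in their place "T_tool_cam" (4x4, takes a point from camera to tool coordinates, whose origin is the TCP and whose axes are the tool frame's). Camera axes: x right, y down, z forward; pixel columns grow to the right and rows downward; lengths in m; the calibration is good to about 2 mm. A picture is of the moment at which its call begins: read the wrist's pose just before it.
- manip.hand_in(): hands the job in, once; it reports no verdict.
The state is a dict: "clock": time; "joint_pos": joint angles; "joint_velocities": joint speeds; "tau": joint torques, N m; "position": TCP position; "ee_rot": TCP orientation; "ft_force": force on the tool from outside, world axes, zero at the start; "torque": the same for the moment, N m; "grip_width": opening from 0.0 (shut) to 1.0 (fully open).
Only numpy, scipy, OpenCV 4.12 (cv2) and the standard library are available. Lean on these libraries where they do the work, as an engineer would, in place of code of your own. Each camera call takes 0.05 s, during which the arm holds its last target.

## Working session

There is one attempt and no reset: what is moved stays moved. The work goes in short steps, Python scripts to look and compute and a shell command to move; the robot and the scene stay as the last step left them, time stands still between calls to the robot, and variables do not carry over. Pictures are saved under pics/ and viewed, and the job is handed in when it is done.

```bash
mkdir -p pics; ls
python3 - <<'E'
from workcell import readout, camera
import cv2
print({k:(v if not hasattr(v,'tolist') else v.tolist()) for k,v in readout.get_obs().items()})
for n in ['scene','top','wrist']:
    d=camera(n); cv2.imwrite(f'pics/{n}0.png',d['pixels'][:,:,::-1]); 
    import numpy as np; np.savez(f'{n}0.npz',**d)
    print(n,[ (k,np.round(d[k],4).tolist()) for k in d if k not in('pixels','range_z')])
E
```

```text
pics
{'clock': 0.0, 'joint_pos': [-1.1296120511673222, 0.33286003946701737, -0.06467388588292235, 1.4609520823637214, 0.0215996661686462, 1.349920520703589, -0.08849477475310533], 'joint_velocities': [0.0005274705704355176, 0.0024279237726931363, 0.0009711093496043081, 0.00041245077805392996, 0.002457294859761354, 0.0006876296820609388, 0.00039918657457577975], 'tau': [0.0002394718467257917, -62.544922828674316, 0.049388709012418985, -39.16067719459534, 0.016221233527176082, 0.010049733391497284, -2.738762987064547e-05], 'position': [0.2794313980750825, 0.5586228712631292, 0.23051812772614588], 'ee_rot': [-0.37199859897284776, 0.6019454887719607, 0.37141608038082197, 0.6011062852307157], 'ft_force': [0.9784573633582175, -0.296025713702361, -0.445835333036016], 'torque': [0.008199019969782208, 0.054194575317152764, 0.018310124875177934], 'grip_width': 0.9985290247818641}
scene [('intrinsics', [[445.7104, 0.0, 315.9508], [0.0, 445.7104, 239.4277], [0.0, 0.0, 1.0]]), ('extrinsics', [[0.0678, 0.9975, 0.02, -0.022], [0.7178, -0.0349, -0.6954, -0.3035], [-0.6929, 0.0615, -0.7184, 1.4755], [0.0, 0.0, 0.0, 1.0]])]
top [('intrinsics', [[520.7754, 0.0, 315.267], [0.0, 520.7754, 242.3082], [0.0, 0.0, 1.0]]), ('extrinsics', [[-0.0185, -0.9998, -0.0043, -0.0137], [-0.9972, 0.0188, -0.0722, 0.5038], [0.0723, 0.003, -0.9974, 1.2092], [0.0, 0.0, 0.0, 1.0]])]
wrist [('intrinsics', [[411.6958, 0.0, 323.777], [0.0, 411.6958, 243.4437], [0.0, 0.0, 1.0]]), ('T_tool_cam', [[0.0002, -0.3023, 0.9532, -0.1419], [0.0001, -0.9532, -0.3023, 0.0758], [1.0, 0.0002, -0.0002, 0.0009], [0.0, 0.0, 0.0, 1.0]])]
```

View pics/scene0.png

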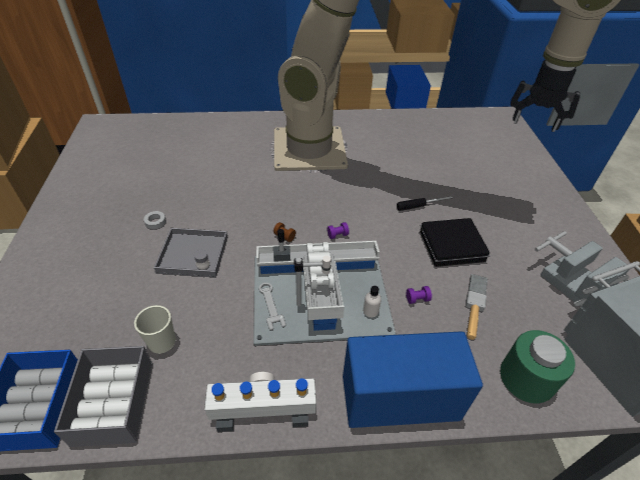

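View pics/top0.png

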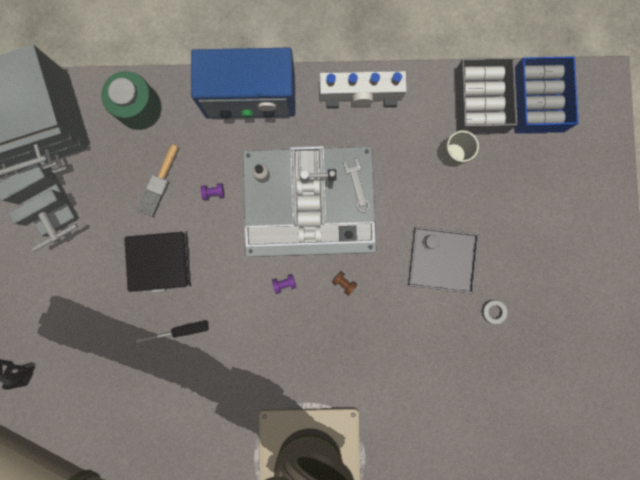

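View pics/wrist0.png

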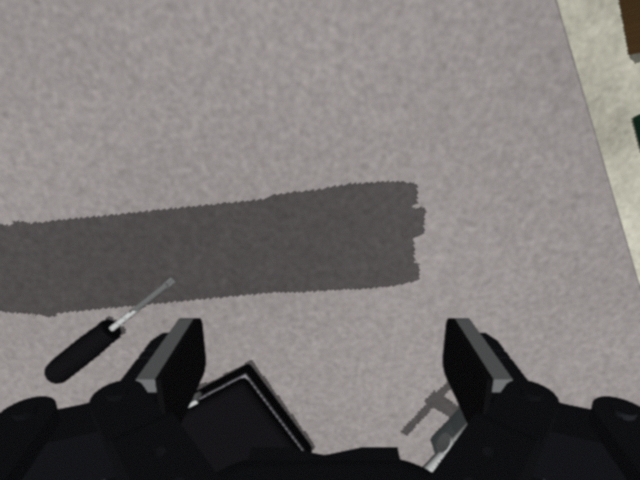

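Run:
```python
import numpy as np,cv2
t=np.load('top0.npz')['pixels'][:,:,::-1]; s=np.load('scene0.npz')['pixels'][:,:,::-1]
cv2.imwrite('pics/topc.png',cv2.resize(t[135:265,235:385],None,fx=4.5,fy=4.5,interpolation=cv2.INTER_CUBIC))
cv2.imwrite('pics/scc.png',cv2.resize(s[220:345,240:400],None,fx=4.5,fy=4.5,interpolation=cv2.INTER_CUBIC))
```

```text
(no output)
```

View pics/topc.png

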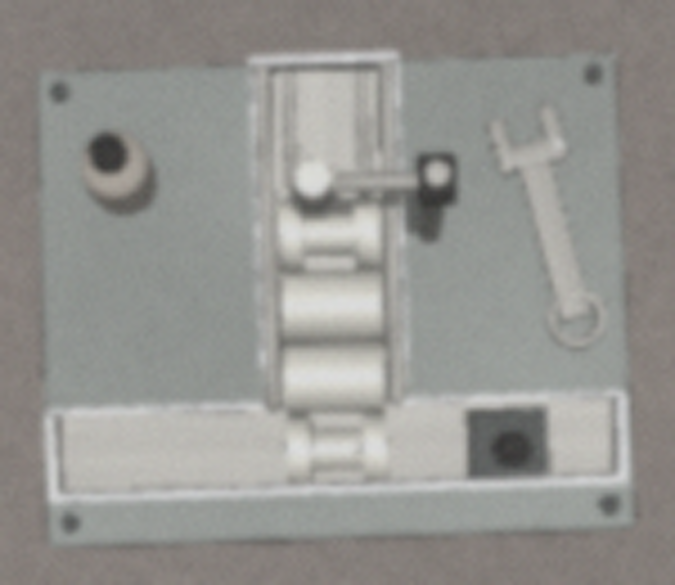

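View pics/scc.png

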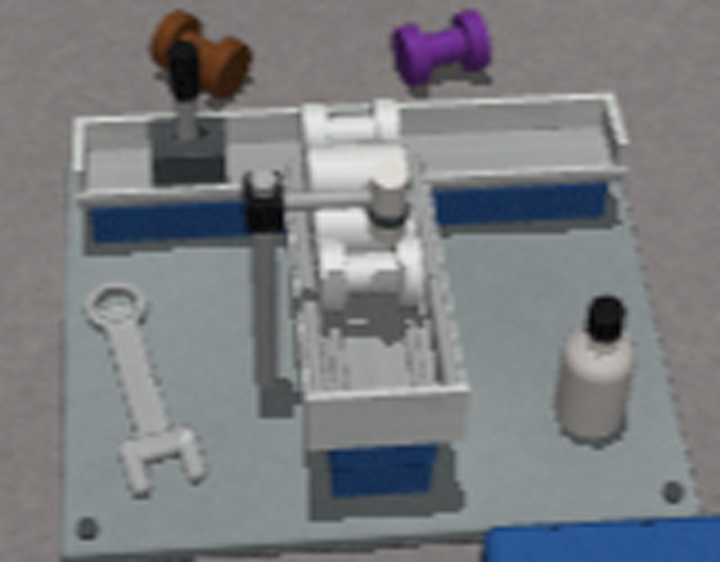

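```bash
cat > h.py <<'E'
import numpy as np,cv2
from scipy.spatial.transform import Rotation as R
def cloud(d,T=None):
    K=d['intrinsics'];Z=d['range_z'].astype(float);v,u=np.indices(Z.shape)
    P=np.stack([(u-K[0,2])/K[0,0]*Z,(v-K[1,2])/K[1,1]*Z,Z],-1)
    M=np.linalg.inv(d['extrinsics']) if T is None else T
    W=P@M[:3,:3].T+M[:3,3]; W[Z<=0]=np.nan; return W
def ray(d,uv,z,T=None):
    K=d['intrinsics'];M=np.linalg.inv(d['extrinsics']) if T is None else T
    uv=np.atleast_2d(uv).astype(float)
    r=np.c_[(uv-K[:2,2])/[K[0,0],K[1,1]],np.ones(len(uv))]@M[:3,:3].T
    o=M[:3,3]; return o+r*((z-o[2])/r[:,2])[:,None]
def tool(o):
    T=np.eye(4);T[:3,:3]=R.from_quat(o['ee_rot']).as_matrix();T[:3,3]=o['position'];return T
E
python3 - <<'E'
from h import *
d=np.load('top0.npz');W=cloud(d);I=d['pixels']
# table check
print('table z',np.nanmedian(W[300:340,230:260,2]))
sub=(slice(140,262),slice(238,382)); 
# plate top: z~12, corners via mask
z=W[...,2]
hsv=cv2.cvtColor(I,cv2.COLOR_RGB2HSV)
for p in [(255,234),(340,234),(310,236),(309,218),(308,203),(348,233),(250,150),(430,242),(425,275),(470,240)]:
    print(p,np.round(W[p[1],p[0]]*1000),I[p[1],p[0]])
np.set_printoptions(linewidth=250)
print((z[222:252:1,262]*1000).round()); print((z[232,238:384]*1000).round())
print((z[138:256,310]*1000).round())
E
```

```text
table z 0.0003151604865534452
(255, 234) [523. 115.  51.] [187 184 179]
(340, 234) [517. -79.  72.] [93 95 95]
(310, 236) [514. -12.  75.] [199 199 192]
(309, 218) [553. -10.  91.] [219 218 218]
(308, 203) [585.  -9.  97.] [219 220 217]
(348, 233) [514. -94. 129.] [63 63 62]
(250, 150) [732. 131.   1.] [134 131 127]
(430, 242) [ 497. -288.   44.] [145 142 141]
(425, 275) [ 422. -282.    4.] [148 144 143]
(470, 240) [ 503. -392.    2.] [142 137 136]
[11. 12. 11.  6. 58. 52. 53. 50. 48. 51. 51. 51. 50. 52. 48. 52. 44. 48. 49. 43. 46. 44. 62. 62. 11. 14. 13. 12. 14. 14.]
[  0.   4.  -1.  -0.   6.  -1.   1.  71.  73.  72.  54.  50.  51.  53.  50.  50.  51.  50.  50.  49.  46.  49.  49.  52.  51.  51.  52.  50.  48.  51.  51.  45.  49.  48.  45.  52.  44.  49.  51.  49.  49.  49.  47.  55.  51.  48.  46.  53.  49.
  44.  50.  56.  nan  43.  48.  45.  49.  48.  54.  52.  50.  89.  84.  85.  84.  85.  81.  76.  77.  77.  73.  71.  77.  74.  74.  79.  76.  77.  84.  84.  85.  87.  85.  49.  48.  49.  51.  51.  49.  52.  47.  48.  49.  52.  47.  50.  49.  50.
  51.  49.  52.  69.  68.  70.  73.  73.  74.  73. 107. 130. 131. 128. 129. 129.  71.  69.  69.  71.  69.  50.  51.  48.  53.  47.  45.  47.  52.  45.  51.  51.  45.  50.  49.  49.  72.  72.  71.  14.   2.   0.   2.  -4.   2.  -3.   5.  -1.]
[  5.   0.   4.  -1.   6.  -0.  -1.   2.   0. 100. 100.  90.  72.  71.  72.  70.  66.  70.  67.  68.  63.  63.  65.  67.  68.  67.  62.  65.  66.  68.  66.  65.  62.  62.  67.  62. 151. 150. 154. 154.  61.  60.  64.  63.  60.  91.  91.  91.  94.
  92.  88.  89.  84.  57.  56.  52.  55.  83.  91.  94.  93.  94.  96.  89.  93.  92.  92.  95.  90.  91.  87.  84.  81.  81.  82.  88.  86.  86.  85.  91.  91.  87.  93.  89.  88.  87.  88.  78.  72.  54.  52.  46.  53.  72.  77.  75.  78.  77.
  75.  74.  71.  49.  46.  49.  49.  69.  67.  10.  17.  14.  12.  11.  12.  14.   8.  18.   9.  -2.]
```

Run:
```python
from h import *
d=np.load('top0.npz');W=cloud(d);I=d['pixels'];z=W[...,2]
# stop wall: bottommost rows with z 55..72 per column
A=[]
for u in range(248,376):
    col=z[236:256,u]; r=np.where((col>.055)&(col<.074))[0]
    if len(r) and not 300<u<320 and not 338<u<358: A.append([u,236+r.max()])
A=np.array(A)
P=np.array([W[v,u] for u,v in A]); 
f=np.polyfit(P[:,1],P[:,0],1); res=P[:,0]-np.polyval(f,P[:,1]);k=abs(res)<.004;f=np.polyfit(P[k,1],P[k,0],1)
print('stopwall outer x(y)',f,'yaw',-np.degrees(np.arctan(f[0])), 'z',np.median(P[:,2]))
for nm,u0,u1 in [('L',240,252),('R',368,380)]:
    m=np.zeros_like(z,bool);m[228:242,u0:u1]=1;m&=(z>.06)&(z<.08)
    print(nm,np.round([np.percentile(W[m][:,1],[1,50,99]),np.percentile(W[m][:,0],[1,50,99])],4).tolist(),m.sum(), np.median(W[m][:,2]))
m=np.zeros_like(z,bool);m[226:242,295:325]=1;m&=(z>.08)
print('roller1',W[m].mean(0),W[m].min(0),W[m].max(0))
m=np.zeros_like(z,bool);m[225:240,340:360]=1;m&=(z>.12)
print('knob',np.median(W[m],0),W[m].min(0),W[m].max(0))
hsv=cv2.cvtColor(I,cv2.COLOR_RGB2HSV)
# plate mask
lab=cv2.cvtColor(I,cv2.COLOR_RGB2LAB).astype(int); a=lab[...,1]
m=((z>.006)&(z<.02)&(a<127)).astype(np.uint8); m[:, :230]=0;m[:,390:]=0;m[:130]=0;m[270:]=0
m=cv2.morphologyEx(m,cv2.MORPH_OPEN,np.ones((3,3)))
pts=cv2.findNonZero(m); rc=cv2.minAreaRect(pts);print(rc); B=cv2.boxPoints(rc);C=ray(d,B,.012);print(C.round(4).tolist()); print('size',np.linalg.norm(C[0]-C[1]),np.linalg.norm(C[1]-C[2]),C.mean(0))
# tray
m=(abs(z-.022)<.008);m[:,:390]=0;m[:220]=0;m[300:]=0; m[:,490:]=0
m=cv2.morphologyEx(m.astype(np.uint8),cv2.MORPH_OPEN,np.ones((2,2)))
c=max(cv2.findContours(m,0,2)[0],key=lambda c:len(c)); rc=cv2.minAreaRect(c);C=ray(d,cv2.boxPoints(rc),.022);print('tray',C.round(4).tolist(),np.linalg.norm(C[0]-C[1]),np.linalg.norm(C[1]-C[2]),C.mean(0))
m=(z>.034)&(z<.06);m[:,:400]=0;m[:225]=0;m[260:]=0;m[:,470:]=0
print('jar',np.median(W[m],0),m.sum())
```

```text
stopwall outer x(y) [-0.01299655  0.49699801] yaw 0.7446055060748865 z 0.06512736621918824
L [[0.1298, 0.1328, 0.1358], [0.5058, 0.5237, 0.535]] 35 0.06949077544575699
R [[-0.1568, -0.1542, -0.1436], [0.5002, 0.5141, 0.5298]] 45 0.0681556389277087
roller1 [ 0.51799109 -0.01090478  0.08337968] [ 0.50379846 -0.03440811  0.0800962 ] [0.53601905 0.01286712 0.08914051]
knob [ 0.51167688 -0.09634619  0.12762648] [ 0.50337776 -0.10278425  0.12324891] [ 0.51854567 -0.0897538   0.13234511]
((308.58990478515625, 201.46697998046875), (104.43690490722656, 128.18356323242188), 88.26429748535156)
[[0.7264, 0.1464, 0.012], [0.7298, -0.1612, 0.012], [0.479, -0.1621, 0.012], [0.4755, 0.141, 0.012]]
size 0.3076279719096497 0.2508401644861808 [ 0.60264929 -0.00896928  0.012     ]
tray [[0.5186, -0.3583, 0.022], [0.5295, -0.4045, 0.022], [0.388, -0.4343, 0.022], [0.3773, -0.3885, 0.022]] 0.04744539345694403 0.1446274343591941 [ 0.45334051 -0.39641448  0.022     ]
jar [ 0.49738834 -0.29264759  0.04443251] 154
```

Run:
```python
from h import *
from workcell import readout
o=readout.get_obs();T=tool(o);print(T.round(3))
d=np.load('top0.npz');W=cloud(d);z=W[...,2];I=d['pixels']
cv2.imwrite('pics/tray.png',cv2.resize(I[215:330,395:515,::-1],None,fx=5,fy=5,interpolation=cv2.INTER_CUBIC))
np.set_printoptions(linewidth=250)
print((z[262,400:490]*1000).round())
print((z[222:300,445]*1000).round())
```

```text
[[-0.    -0.894  0.447  0.279]
 [-0.001  0.447  0.894  0.559]
 [-1.    -0.    -0.001  0.231]
 [ 0.     0.     0.     1.   ]]
[ 2.  1.  1.  2. -1.  4. -3. -4. -1. -1.  3. 16. 19. 23.  7.  6.  7.  2.  2.  5.  6.  4.  1.  9.  1.  8.  9.  6.  5.  5.  0.  5.  5.  9.  4. -0.  6.  4.  5.  8. -0.  4.  3.  7.  1.  4.  6.  3.  2.  6.  3.  8.  9.  7. 14.  5.  9.  5.  6.  2.  4.  3.
  6.  5.  4.  5.  4.  6.  2.  3.  5. -0.  9.  9. 12. 20. 22. -1.  1.  2.  3.  2. -0.  4. -5. -1.  0.  0.  3. nan]
[ 1.  3. -1.  1.  1. -4.  2. -4. 24. 26. 11.  4.  3.  7. -0.  5.  5.  4.  4.  4.  6.  9.  5.  4.  6. -1.  6.  6.  1.  2.  6.  7.  4.  5.  3.  3.  2.  4.  9.  4.  4.  3. 11.  1.  6.  3.  5.  2.  4.  8.  7.  5.  4.  3.  5.  6.  3.  4.  7.  5.  4.  4.
  6.  1.  5.  7.  2. 28.  0.  1. -3. -0.  4. -3. -3.  0.  4. -1.]
```

View pics/tray.png

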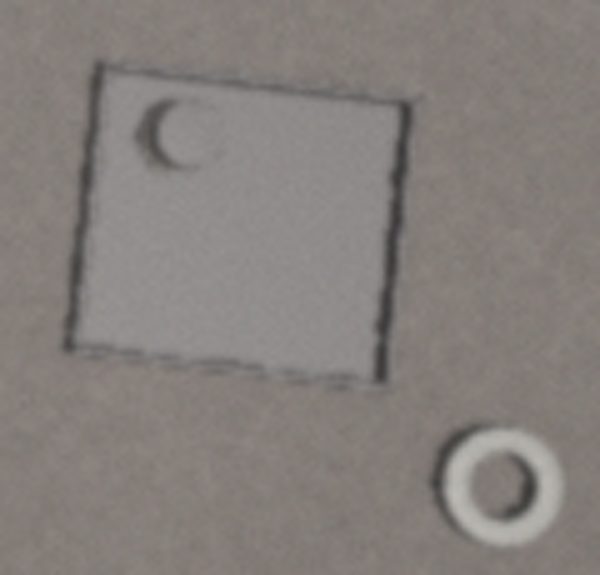

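```bash
cat >> h.py <<'E'
def go(p,yaw,tilt=0,o=None):
    """rows values to reach TCP p, tool z along world dir (−sin yaw, cos yaw); tilt: tool x leans to +trackx at tip (rad)"""
    from workcell import readout
    o=o or readout.get_obs();T=tool(o)
    Rt=R.from_euler('z',yaw).as_matrix()@R.from_euler('y',-tilt).as_matrix()@np.array([[0,-1,0],[0,0,1],[-1,0,0]]).astype(float)
    rv=R.from_matrix(T[:3,:3].T@Rt).as_rotvec(degrees=True); s=T[:3,:3].T@(np.array(p)-T[:3,3])*1000
    print('turn',rv.round(1).tolist(),'shift',s.round(1).tolist()); return rv,s
E
python3 - <<'E'
from h import *
print(go([.49,-.06,.26],.0125))
d=np.load('top0.npz')
C=ray(d,[(415,228),(477,235.6),(471.4,291),(409,285)],.022);print(C.round(4),C.mean(0), np.linalg.norm(np.diff(C,axis=0),axis=1))
E
```

```text
turn [-27.3, -0.1, -0.0] shift [-28.8, -465.1, -459.2]
(array([-2.72907831e+01, -5.99657072e-02, -1.15630847e-02]), array([ -28.78427736, -465.06511065, -459.22366421]))
[[ 0.5325 -0.2583  0.022 ]
 [ 0.5118 -0.4032  0.022 ]
 [ 0.3826 -0.3849  0.022 ]
 [ 0.3992 -0.24    0.022 ]] [ 0.45650969 -0.3215951   0.022     ] [0.14634628 0.13054439 0.1458049 ]
```

```bash
python3 -m inch '[[[-10,0,0],[-20,-40,-40],0],[[-20,0,0],[-28,-80,-80],0],[[-27.3,0,0],[-28,-125,-125],0],[[-27.3,0,0],[-28,-170,-170],0],[[-27.3,0,0],[-28,-215,-215],0],[[-27.3,0,0],[-28,-260,-258],0],[[-27.3,0,0],[-28,-305,-303],0],[[-27.3,0,0],[-28,-350,-347],0],[[-27.3,0,0],[-28,-395,-392],0],[[-27.3,0,0],[-28,-440,-435],0]]' && python3 -c "
from h import *
go([.49,-.06,.26],.0125)"
```

```text
clock: 1.4
position: [0.4767, -0.0238, 0.2593]
ee_rot: [0.503, -0.497, -0.503, -0.497]
ft_force: [0.8, 1.1, 0.5]
grip_width: 0.999
turn [0.0, -0.0, 0.0] shift [-0.7, -12.8, -36.4]
```

```bash
python3 -m inch '[[[0,0,0],[0,-13,-36],0],[[0,0,0],[0,-13,-36],0],[[0,0,0],[0,-13,-36],0]]'
python3 - <<'E'
from h import *
from workcell import readout,camera
o=readout.get_obs();d=camera('wrist');np.savez('w1.npz',T=tool(o)@d['T_tool_cam'],**d)
print(o['position'],np.round(o['joint_velocities'],3))
cv2.imwrite('pics/w1.png',d['pixels'][:,:,::-1])
E
```

```text
clock: 1.78
position: [0.49, -0.059, 0.2591]
ee_rot: [-0.503, 0.497, 0.503, 0.496]
ft_force: [-0.1, 1.2, 0.3]
grip_width: 0.999
[ 0.4899651  -0.058981    0.25908658] [-0.016 -0.008 -0.015  0.003  0.001  0.001 -0.001]
```

View pics/w1.png

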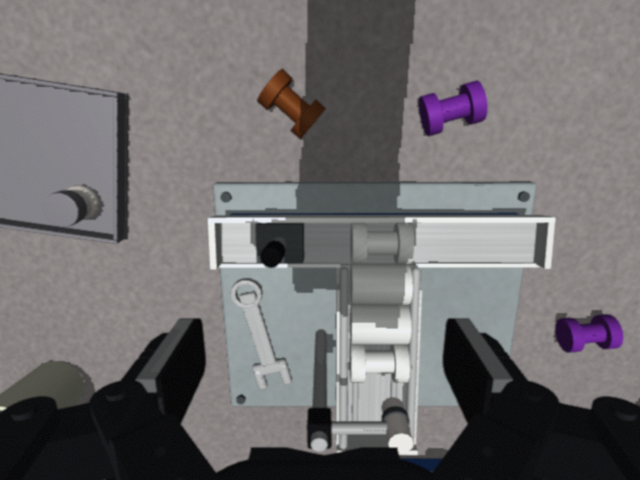

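Run:
```python
from h import *
d=np.load('w1.npz');W=cloud(d,d['T']);z=W[...,2]
def st(n,m,q=(2,50,98)):
    P=W[m]; print(n,m.sum(),[np.percentile(P[:,i],q).round(4).tolist() for i in range(3)])
def box(u0,u1,v0,v1,z0,z1):
    m=np.zeros_like(z,bool);m[v0:v1,u0:u1]=1;return m&(z>z0)&(z<z1)
print('table',np.nanmedian(z[120:160,180:230]),'plate',np.nanmedian(z[380:400,440:500]))
st('Lwall',box(535,560,228,256,.062,.085)); st('Rwall',box(200,222,228,256,.062,.085))
st('knobtop',box(255,292,235,270,.122,.14));st('knob',box(250,300,225,275,.105,.14))
st('foot',box(245,310,215,265,.055,.08))
st('r1 flange',box(345,420,222,262,.0795,.095))
st('r2',box(345,420,266,303,.08,.1)); st('r2top',box(345,420,262,305,.088,.1))
# stop wall
A=[]
for u in list(range(420,530)):
    r=[v for v in range(205,235) if .058<z[v,u]<.075]
    if r: A.append([W[r[0],u,0],W[r[0],u,1],W[r[-1],u,0]])
A=np.array(A);print('stopwall outer/inner',np.median(A[:,0]),np.median(A[:,2]),np.polyfit(A[:,1],A[:,0],1))
```

```text
table -0.0006130598069765125 plate 0.2990563183272392
Lwall 260 [[0.5045, 0.5164, 0.5277], [0.1296, 0.1316, 0.1353], [0.0625, 0.0665, 0.0694]]
Rwall 211 [[0.5085, 0.5203, 0.5317], [-0.1566, -0.1535, -0.1513], [0.0623, 0.0666, 0.0694]]
knobtop 383 [[0.505, 0.5115, 0.5186], [-0.1037, -0.0966, -0.0897], [0.1233, 0.1265, 0.1283]]
knob 479 [[0.505, 0.5106, 0.5184], [-0.1032, -0.0959, -0.0891], [0.1069, 0.1261, 0.1283]]
foot 1894 [[0.4991, 0.5121, 0.5372], [-0.1216, -0.0922, -0.0756], [0.0562, 0.0681, 0.0724]]
r1 flange 731 [[0.5087, 0.5182, 0.5295], [-0.0354, 0.0024, 0.0138], [0.0797, 0.082, 0.0839]]
r2 1847 [[0.5402, 0.5509, 0.5659], [-0.0346, -0.0105, 0.0135], [0.0805, 0.0864, 0.0889]]
r2top 252 [[0.5495, 0.5543, 0.56], [-0.0339, -0.0089, 0.0135], [0.088, 0.0884, 0.0894]]
stopwall outer/inner 0.4965258330598249 0.49942993894071963 [-0.01792667  0.49774508]
```

Run:
```python
from h import *
a=np.array([.1395,0,-.990]);p=np.array([.5165,-.0965,.0919])
go(p-.06*a,.0135,.14);go(p,.0135,.14)
```

```text
turn [0.1, -0.0, -8.0] shift [107.8, -17.7, -38.2]
turn [0.1, -0.0, -8.0] shift [167.2, -26.1, -38.3]
```

```bash
python3 -m inch '[[[0,0,-4],[50,-10,-25],0.4],[[0,0,-8],[108,-18,-38],0.4],[[0,0,-8],[108,-18,-38],0.4],[[0,0,-8],[108,-18,-38],0.4],[[0,0,-8],[128,-20.6,-38.3],0.4],[[0,0,-8],[148,-23.4,-38.3],0.4],[[0,0,-8],[167,-26,-38.3],0.4],[[0,0,-8],[167,-26,-38.3],0.4],[[0,0,-8],[167,-26,-38.3],0.4]]'
python3 - <<'E'
from h import *
from workcell import readout,camera
a=np.array([.1395,0,-.990]);p=np.array([.5165,-.0965,.0919])
go(p,.0135,.14)
o=readout.get_obs();d=camera('wrist')
cv2.imwrite('pics/w2.png',d['pixels'][:,:,::-1])
E
```

```text
clock: 2.95
position: [0.5179, -0.096, 0.0942]
ee_rot: [0.538, -0.459, -0.467, -0.53]
ft_force: [0.4, -0.8, 1.0]
grip_width: 0.598
turn [0.1, 0.0, 0.1] shift [2.1, 1.7, -0.5]
```

View pics/w2.png

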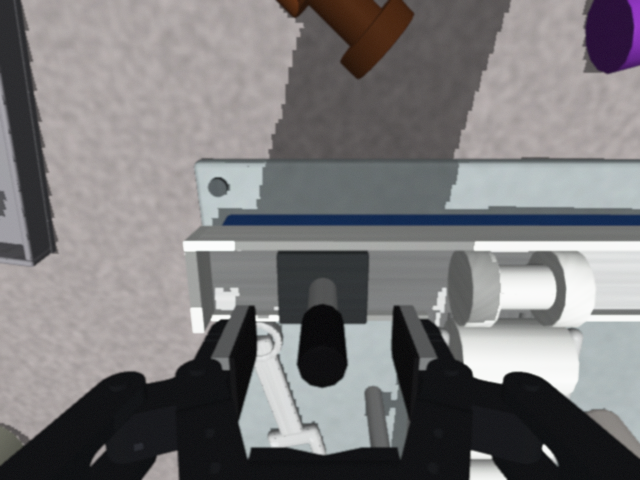

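```bash
python3 -m inch '[[[0,0,0],[2,1.5,0],1],[[0,0,0],[2,1.5,0],1],[[0,0,0],[2,1.5,0],1],[[0,0,0],[2,1.5,0],1],[[0,0,0],[2,1.5,0],1],[[0,0,0],[-10,1.5,0],1],[[0,0,0],[-40,1.5,0],1],[[0,0,0],[-90,1.5,0],1],[[0,0,0],[-90,1.5,0],1],[[0,0,0],[-90,1.5,0],1]]' 50
python3 - <<'E'
from h import *
from workcell import readout,camera
go([.435,-.335,.15],.0135,0)
go([.435,-.335,.06],.0135,0)
d=camera('wrist')
cv2.imwrite('pics/w3.png',d['pixels'][:,:,::-1])
E
```

```text
clock: 4.25
position: [0.5031, -0.0962, 0.1826]
ee_rot: [0.537, -0.459, -0.468, -0.531]
ft_force: [-0.5, -0.5, -2.3]
grip_width: 0.17
turn [0.1, 0.0, 8.1] shift [22.1, 75.6, -237.8]
turn [0.1, 0.0, 8.1] shift [111.2, 88.2, -237.8]
```

View pics/w3.png

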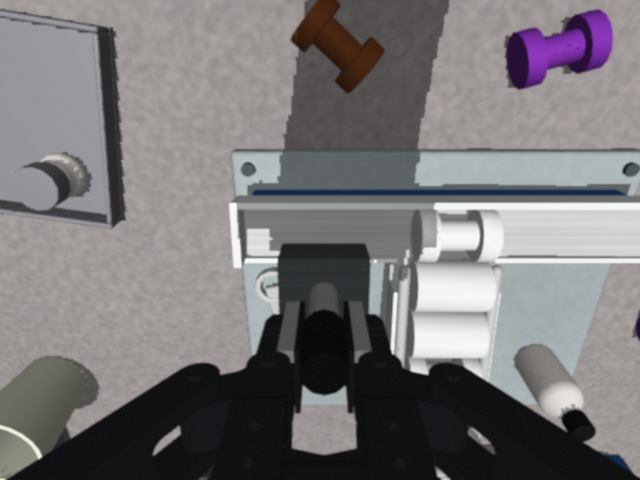

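```bash
python3 -m inch '[[[0,0,2],[0,15,-40],1],[[0,0,5],[0,30,-90],1],[[0,0,8],[0,45,-140],1],[[0,0,8.1],[5,60,-190],1],[[0,0,8.1],[22,75.6,-225],1],[[0,0,8.1],[22,75.6,-238],1],[[0,0,8.1],[52,80,-238],1],[[0,0,8.1],[80,84,-238],1],[[0,0,8.1],[80,84,-238],1],[[0,0,8.1],[80,84,-238],1]]'
python3 - <<'E'
from h import *
from workcell import readout,camera
go([.435,-.335,.05],.0135,0)
for n in ['wrist','scene']:
    d=camera(n)
    np.savez(n+'4.npz',**d)
    I=d['pixels'][:,:,::-1]
    if n=='scene': I=cv2.resize(I[180:300,120:260],None,fx=5,fy=5)
    cv2.imwrite(f'pics/{n}4.png',I)
E
```

```text
clock: 5.55
position: [0.435, -0.3352, 0.0918]
ee_rot: [-0.504, 0.496, 0.504, 0.496]
ft_force: [0.1, -1.1, -1.2]
grip_width: 0.171
turn [0.1, -0.0, -0.1] shift [41.8, -0.0, 0.2]
```

View pics/wrist4.png

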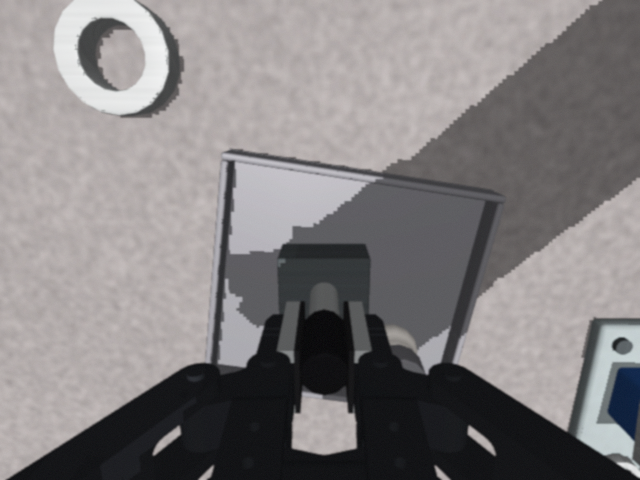

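View pics/scene4.png

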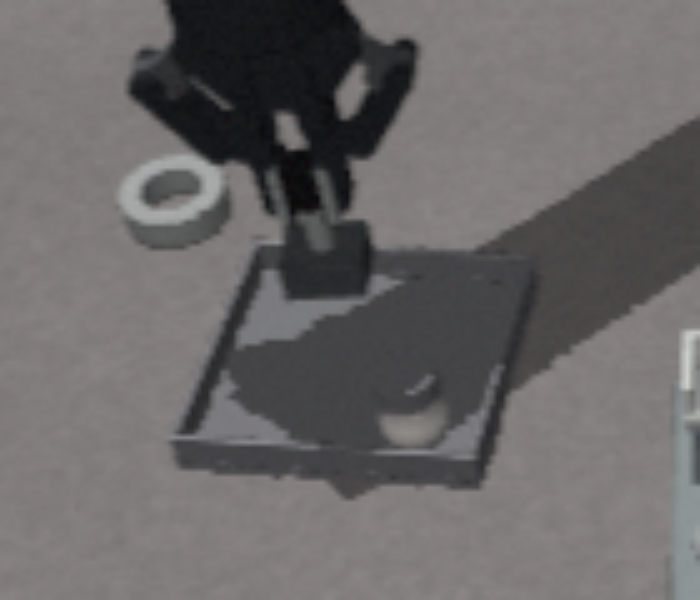

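```bash
python3 -m inch '[[[0,0,0],[20,0,0],1],[[0,0,0],[38,0,0],1],[[0,0,0],[41,0,0],1],[[0,0,0],[41,0,0],1]]';python3 -m inch '[[[0,0,0],[1,0,0],1],[[0,0,0],[2,0,0],1],[[0,0,0],[2,0,0],1]]'
```

```text
clock: 6.15
position: [0.4349, -0.3356, 0.0508]
ee_rot: [-0.504, 0.497, 0.504, 0.496]
ft_force: [-0.0, -0.6, -1.2]
grip_width: 0.175
clock: 6.52
position: [0.435, -0.3356, 0.049]
ee_rot: [-0.504, 0.496, 0.504, 0.496]
ft_force: [-0.5, 0.5, -1.8]
grip_width: 0.171
```

```bash
python3 -m inch '[[[0,0,0],[1,0,0],1],[[0,0,0],[2,0,0],1],[[0,0,0],[2,0,0],1]]'
```

```text
clock: 6.9
position: [0.4354, -0.336, 0.0484]
ee_rot: [0.504, -0.496, -0.503, -0.496]
ft_force: [-5.5, 3.4, 15.6]
grip_width: 0.17
```

```bash
python3 -m inch '[[[0,0,0],[-0.5,0,0],1],[[0,0,0],[-0.5,0,0],0.5],[[0,0,0],[-0.5,0,0],0.5],[[0,0,0],[-0.5,0,0],0.5],[[0,0,0],[-0.5,0,0],0.5],[[0,0,0],[-40,0,0],0.5],[[0,0,0],[-90,0,0],0.5],[[0,0,0],[-140,0,0],0.5],[[0,0,0],[-140,0,0],0.6],[[0,0,0],[-140,0,0],0.7]]'
python3 - <<'E'
from h import *
from workcell import readout,camera
o=readout.get_obs();T0=tool(o)
for n in ['wrist','scene']:
    d=camera(n)
    I=d['pixels'][:,:,::-1]
    if n=='scene': I=cv2.resize(I[180:300,120:260],None,fx=5,fy=5)
    else:
        W=cloud(d,T0@d['T_tool_cam']);m=(W[...,2]>.075)&(W[...,2]<.1)&(abs(W[...,0]-.435)<.03)&(abs(W[...,1]+.335)<.03)
        print('knob',np.median(W[m],0),m.sum())
    cv2.imwrite(f'pics/{n}5.png',I)
E
```

```text
clock: 8.15
position: [0.4352, -0.3356, 0.1878]
ee_rot: [0.504, -0.496, -0.504, -0.496]
ft_force: [-0.2, -0.5, -0.2]
grip_width: 0.298
knob [ 0.43467989 -0.33661996  0.08309186] 520
```

View pics/wrist5.png

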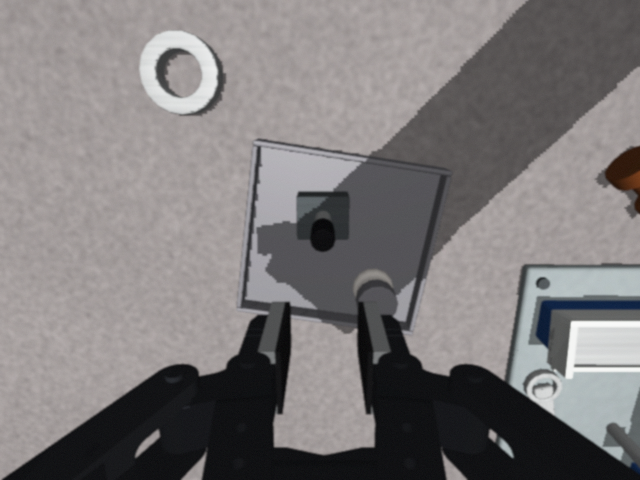

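View pics/scene5.png

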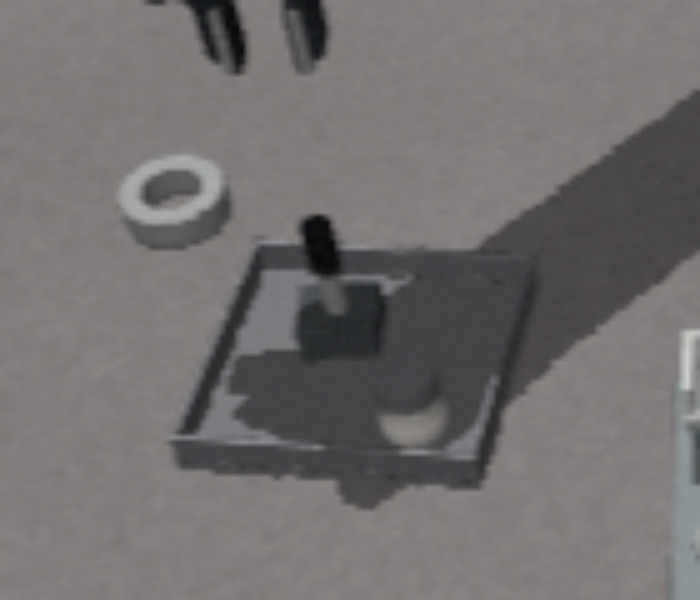

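```bash
cat >> h.py <<'E'
O=np.array([.5185,-.011]);YAW=.0135
def tw(x,y,z):
    c,s=np.cos(YAW),np.sin(YAW); return [O[0]+(c*x-s*y)/1e3,O[1]+(s*x+c*y)/1e3,z/1e3]
E
python3 - <<'E'
from h import *
go(tw(.5,62,160),YAW);go(tw(.5,62,58),YAW)
E
```

```text
turn [0.1, 0.0, -0.1] shift [27.1, -89.3, 385.0]
turn [0.1, 0.0, -0.1] shift [129.1, -89.5, 385.0]
```

```bash
python3 -m inch '[[[0,0,0],[0,-15,50],1],[[0,0,0],[0,-28,110],1],[[0,0,0],[0,-42,170],1],[[0,0,0],[0,-56,230],1],[[0,0,0],[0,-70,290],1],[[0,0,0],[5,-82,340],1],[[0,0,0],[20,-89.3,375],1],[[0,0,0],[27,-89.3,385],1],[[0,0,0],[27,-89.3,385],1],[[0,0,0],[27,-89.3,385],1]]'
python3 - <<'E'
from h import *
from workcell import readout,camera
go(tw(.5,62,58),YAW)
o=readout.get_obs();d=camera('wrist');np.savez('w6.npz',T=tool(o)@d['T_tool_cam'],**d)
cv2.imwrite('pics/w6.png',d['pixels'][:,:,::-1])
E
```

```text
clock: 9.5
position: [0.5182, 0.0492, 0.1603]
ee_rot: [-0.503, 0.497, 0.504, 0.496]
ft_force: [-0.9, -0.0, 0.2]
grip_width: 0.0
turn [-0.0, 0.0, -0.1] shift [102.3, -0.1, 1.8]
```

View pics/w6.png

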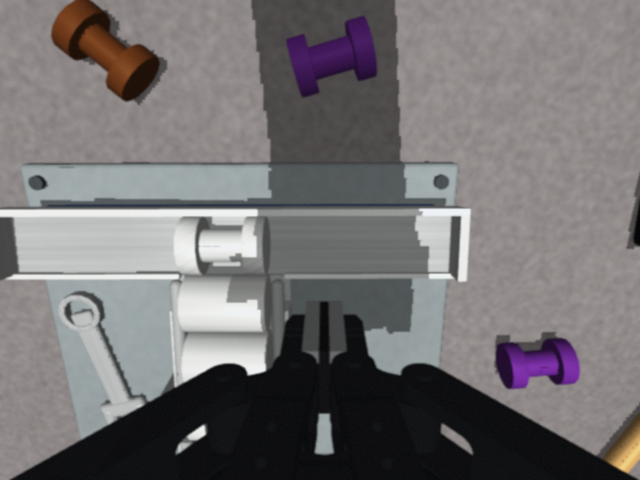

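```bash
python3 -m inch '[[[0,0,0],[40,0,1.8],1],[[0,0,0],[75,0,1.8],1],[[0,0,0],[95,0,1.8],1],[[0,0,0],[102,0,1.8],1],[[0,0,0],[102,0,1.8],1],[[0,0,0],[102,0,1.8],1]]'
python3 - <<'E'
from h import *
go(tw(.5,62,58),YAW);go(tw(.5,-65,58),YAW)
E
```

```text
clock: 10.3
position: [0.5189, 0.0511, 0.0595]
ee_rot: [-0.503, 0.496, 0.503, 0.497]
ft_force: [-0.3, 0.7, 0.3]
grip_width: -0.0
turn [-0.1, 0.0, 0.0] shift [1.5, 0.8, -0.0]
turn [-0.1, 0.0, 0.0] shift [1.4, 0.6, -127.0]
```

```bash
python3 -m inch '[[[0,0,0],[1.5,0.7,-10],1],[[0,0,0],[1.5,0.7,-20],1],[[0,0,0],[1.5,0.7,-28],1],[[0,0,0],[1.5,0.7,-36],1],[[0,0,0],[1.5,0.7,-44],1],[[0,0,0],[1.5,0.7,-52],1],[[0,0,0],[1.5,0.7,-60],1],[[0,0,0],[1.5,0.7,-68],1]]';python3 -m inch '[[[0,0,0],[0,0,-8],1],[[0,0,0],[0,0,-16],1],[[0,0,0],[0,0,-24],1],[[0,0,0],[0,0,-32],1],[[0,0,0],[0,0,-40],1],[[0,0,0],[0,0,-48],1],[[0,0,0],[0,0,-56],1],[[0,0,0],[0,0,-58],1],[[0,0,0],[0,0,-58],1]]'
python3 - <<'E'
from h import *
from workcell import readout,camera
go(tw(.5,-76,58),YAW)
d=camera('wrist')
cv2.imwrite('pics/w7.png',d['pixels'][:,:,::-1])
E
```

```text
clock: 11.3
position: [0.5191, -0.0175, 0.0579]
ee_rot: [-0.503, 0.496, 0.503, 0.497]
ft_force: [0.6, 0.2, -0.9]
grip_width: 0.002
clock: 12.42
position: [0.5198, -0.0755, 0.0579]
ee_rot: [-0.503, 0.496, 0.503, 0.497]
ft_force: [0.0, -0.3, -0.3]
grip_width: 0.0
turn [-0.1, 0.1, 0.0] shift [-0.1, -0.0, -11.5]
```

View pics/w7.png

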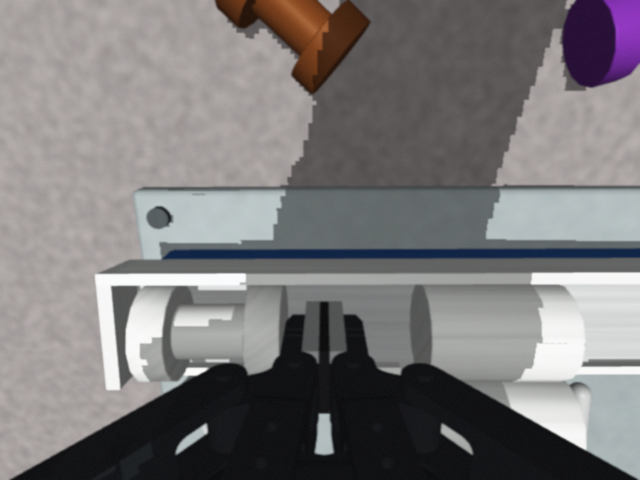

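```bash
python3 -m inch '[[[0,0,0],[0,0,-3],1],[[0,0,0],[0,0,-6],1],[[0,0,0],[0,0,-8],1],[[0,0,0],[0,0,-8],1]]';python3 -m inch '[[[0,0,0],[0,0,-1],1],[[0,0,0],[0,0,-2],1],[[0,0,0],[0,0,-2],1]]'
```

```text
clock: 12.98
position: [0.5199, -0.0835, 0.0579]
ee_rot: [-0.503, 0.496, 0.503, 0.497]
ft_force: [0.4, 0.4, -0.6]
grip_width: 0.001
clock: 13.35
position: [0.5199, -0.0856, 0.0579]
ee_rot: [-0.503, 0.497, 0.503, 0.497]
ft_force: [0.2, 0.6, -0.5]
grip_width: -0.001
```

Run:
```python
from h import *
from workcell import readout,camera
go(tw(.5,-76,58),YAW)
d=camera('wrist')
cv2.imwrite('pics/w8.png',d['pixels'][:,:,::-1])
```

```text
turn [-0.1, 0.0, 0.0] shift [-0.1, -0.1, -1.4]
```

View pics/w8.png

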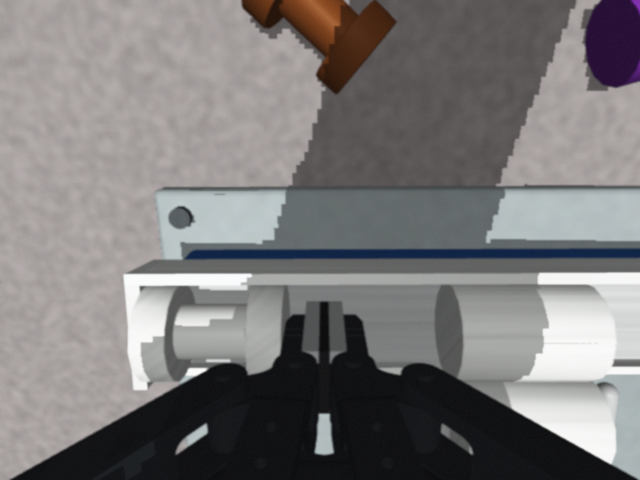

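```bash
python3 -m inch '[[[0,0,0],[0,0,-1],1],[[0,0,0],[0,0,-1],1],[[0,0,0],[0,0,-1],1]]';python3 -m inch '[[[0,0,0],[0,0,-1],1],[[0,0,0],[0,0,-1],1],[[0,0,0],[0,0,-1],1]]'
```

```text
clock: 13.78
position: [0.5199, -0.0866, 0.0579]
ee_rot: [-0.503, 0.497, 0.503, 0.497]
ft_force: [-1.2, -0.4, 0.4]
grip_width: -0.004
clock: 14.15
position: [0.52, -0.0876, 0.0579]
ee_rot: [-0.503, 0.497, 0.503, 0.497]
ft_force: [0.8, 0.4, -0.2]
grip_width: 0.0
```

```bash
python3 -m inch '[[[0,0,0],[0,0,-1],1],[[0,0,0],[0,0,-1],1],[[0,0,0],[0,0,-1],1]]';python3 -m inch '[[[0,0,0],[0,0,-1],1],[[0,0,0],[0,0,-1],1],[[0,0,0],[0,0,-1],1]]'
python3 - <<'E'
from h import *
from workcell import readout,camera
go(tw(.5,-76,58),YAW)
d=camera('wrist')
cv2.imwrite('pics/w9.png',d['pixels'][240:420,100:320,::-1].repeat(3,0).repeat(3,1))
E
```

```text
clock: 14.52
position: [0.52, -0.0877, 0.0579]
ee_rot: [-0.503, 0.496, 0.504, 0.497]
ft_force: [-0.5, 5.3, 2.0]
grip_width: -0.001
clock: 14.9
position: [0.52, -0.0877, 0.0579]
ee_rot: [-0.503, 0.496, 0.504, 0.497]
ft_force: [-0.2, 5.9, 2.4]
grip_width: 0.003
turn [0.0, 0.2, 0.0] shift [-0.1, -0.0, 0.7]
```

View pics/w9.png

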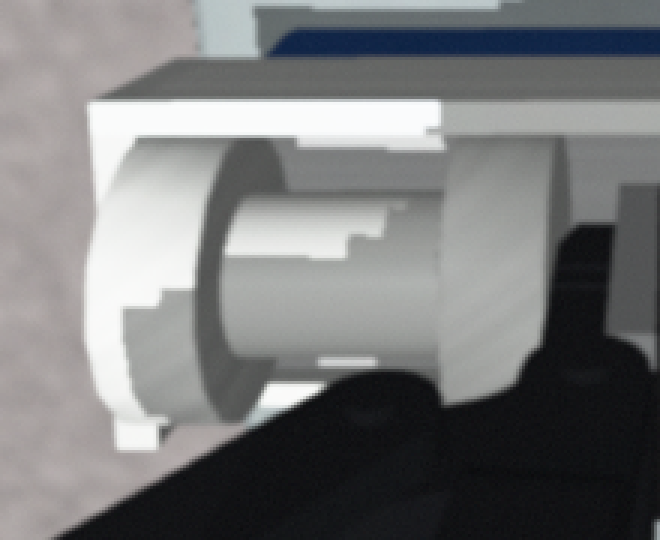

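```bash
python3 -m inch '[[[0,0,0],[0,0,8],1],[[0,0,0],[0,0,18],1],[[0,0,0],[0,0,28],1],[[0,0,0],[0,0,36],1],[[0,0,0],[0,0,44],1],[[0,0,0],[0,0,52],1],[[0,0,0],[0,0,60],1],[[0,0,0],[0,0,68],1],[[0,0,0],[0,0,76],1]]';python3 -m inch '[[[0,0,0],[0,0,8],1],[[0,0,0],[0,0,16],1],[[0,0,0],[0,0,24],1],[[0,0,0],[0,0,32],1],[[0,0,0],[0,0,40],1],[[0,0,0],[0,0,48],1],[[0,0,0],[0,0,56],1],[[0,0,0],[0,0,64],1],[[0,0,0],[0,0,68],1],[[0,0,0],[0,0,68],1]]'
python3 - <<'E'
from h import *
from workcell import readout,camera
go(tw(.5,76.7,58),YAW)
d=camera('wrist')
cv2.imwrite('pics/w10.png',d['pixels'][:,:,::-1])
E
```

```text
clock: 16.08
position: [0.5189, -0.0112, 0.0581]
ee_rot: [-0.503, 0.496, 0.504, 0.497]
ft_force: [-0.5, -0.2, -0.1]
grip_width: 0.002
clock: 17.32
position: [0.518, 0.0571, 0.0583]
ee_rot: [-0.503, 0.496, 0.504, 0.497]
ft_force: [-0.1, -0.7, 0.2]
grip_width: -0.003
turn [0.0, 0.2, 0.0] shift [0.3, -0.1, 8.6]
```

View pics/w10.png

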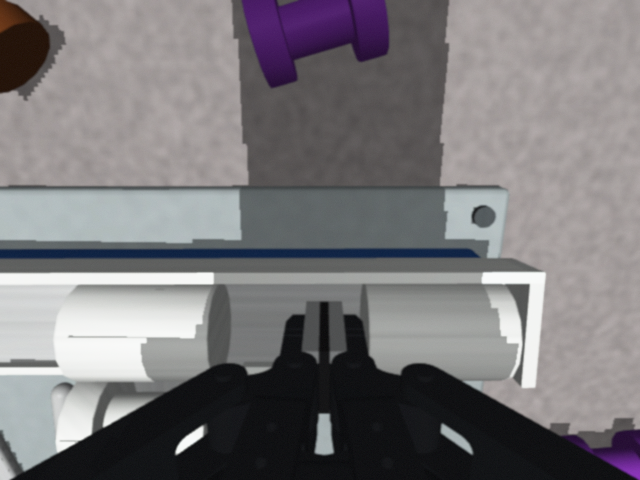

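Plain is in the left cradle at about (440,330), ~8 mm short of the end wall; third has rolled to the stop with the fourth behind it.

```bash
python3 -m inch '[[[0,0,0],[0,0,3],1],[[0,0,0],[0,0,6],1],[[0,0,0],[0,0,7],1],[[0,0,0],[0,0,7],1]]';python3 -m inch '[[[0,0,0],[0,0,1],1],[[0,0,0],[0,0,1],1],[[0,0,0],[0,0,1],1]]';python3 -m inch '[[[0,0,0],[0,0,1],1],[[0,0,0],[0,0,1],1],[[0,0,0],[0,0,1],1]]'
```

```text
clock: 17.88
position: [0.5179, 0.0639, 0.0583]
ee_rot: [-0.503, 0.496, 0.504, 0.497]
ft_force: [0.5, 0.4, 0.7]
grip_width: -0.002
clock: 18.25
position: [0.5179, 0.0649, 0.0583]
ee_rot: [-0.503, 0.496, 0.504, 0.497]
ft_force: [0.2, 0.6, 0.7]
grip_width: 0.001
clock: 18.62
position: [0.5179, 0.066, 0.0583]
ee_rot: [-0.503, 0.496, 0.504, 0.497]
ft_force: [1.1, -0.8, -0.5]
grip_width: 0.001
```

```bash
python3 -m inch '[[[0,0,0],[0,0,1],1],[[0,0,0],[0,0,1],1],[[0,0,0],[0,0,1],1]]';python3 -m inch '[[[0,0,0],[0,0,1],1],[[0,0,0],[0,0,1],1],[[0,0,0],[0,0,1],1]]'
```

```text
clock: 19.0
position: [0.5179, 0.0669, 0.0583]
ee_rot: [-0.503, 0.496, 0.504, 0.497]
ft_force: [0.3, -0.3, 0.9]
grip_width: 0.003
clock: 19.38
position: [0.5179, 0.067, 0.0583]
ee_rot: [-0.503, 0.496, 0.504, 0.497]
ft_force: [-0.5, -5.8, 1.0]
grip_width: 0.001
```

```bash
python3 -m inch '[[[0,0,0],[0,0,-4],1],[[0,0,0],[0,0,-9],1],[[0,0,0],[0,0,-9],1],[[0,0,0],[-40,0,-9],1],[[0,0,0],[-90,0,-9],1],[[0,0,0],[-140,0,-9],1],[[0,0,0],[-200,20,-9],1],[[0,0,0],[-200,60,-9],1],[[0,0,0],[-200,80,-9],1],[[0,0,0],[-200,80,-9],1]]'
python3 - <<'E'
from h import *
from workcell import readout,camera
o=readout.get_obs();d=camera('wrist');T=tool(o)@d['T_tool_cam'];np.savez('wf.npz',T=T,**d)
cv2.imwrite('pics/wf.png',d['pixels'][:,:,::-1])
for n in ['scene','top']:
    e=camera(n);np.savez(n+'f.npz',**e);I=e['pixels'][:,:,::-1]
    I=I[185:345,130:400] if n=='scene' else I[120:300,230:500]
    cv2.imwrite(f'pics/{n}f.png',cv2.resize(I,None,fx=2.9,fy=2.9,interpolation=cv2.INTER_CUBIC))
E
```

```text
clock: 20.62
position: [0.4373, 0.0569, 0.2587]
ee_rot: [-0.503, 0.495, 0.504, 0.498]
ft_force: [0.6, 0.0, 0.9]
grip_width: 0.003
```

View pics/wf.png

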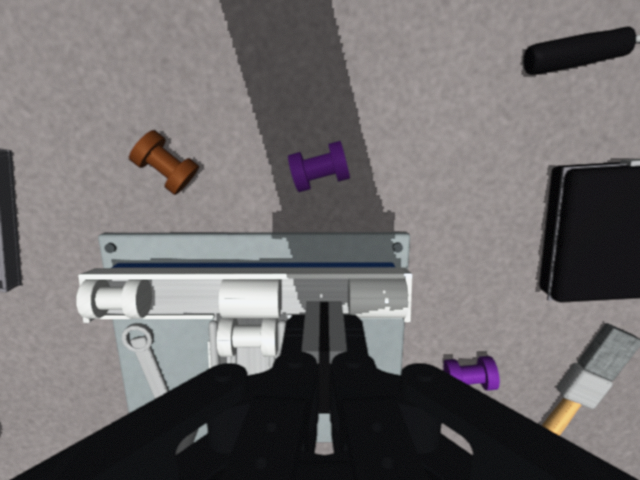

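View pics/scenef.png

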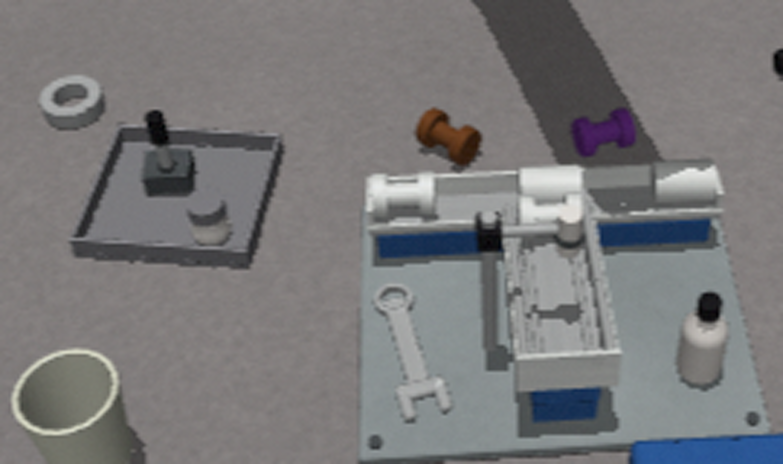

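View pics/topf.png

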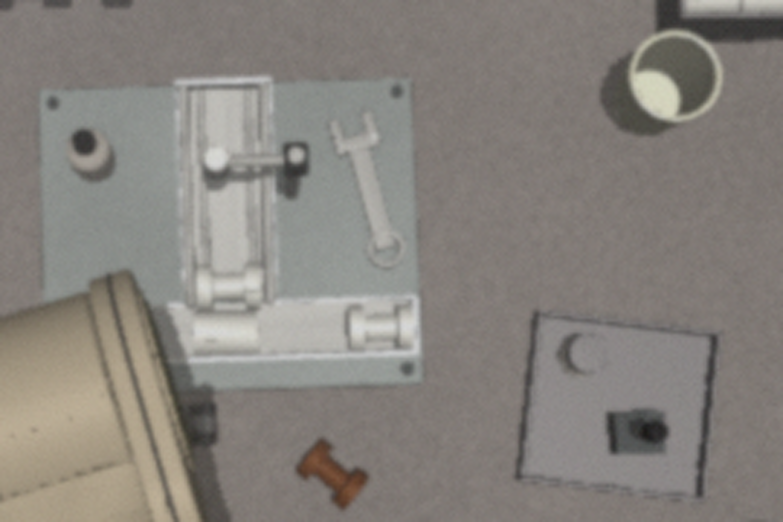

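Run:
```python
from h import *
d=np.load('wf.npz');W=cloud(d,d['T']);
c,s=np.cos(YAW),np.sin(YAW)
X=(W[...,:2]-O)@np.array([[c,-s],[s,c]])*1000;z=W[...,2]*1000
for n,u0,u1,v0,v1,lo in [('waist R',70,160,275,322,79),('third',212,285,275,318,79),('fourth',212,285,312,360,84),('plain L',345,415,275,318,79),('Lwall',402,414,276,312,62),('Rwall',78,90,276,318,62)]:
    m=np.zeros_like(z,bool);m[v0:v1,u0:u1]=1;m&=(z>lo)&(z<100 if lo>70 else z<72)
    print(n,m.sum(),[np.percentile(q,[1,50,99]).round(1).tolist() for q in (X[m][:,0],X[m][:,1],z[m])])
```

```text
waist R 740 [[-10.5, -0.6, 11.9], [-140.2, -127.9, -90.2], [79.1, 81.8, 84.2]]
third 1385 [[-11.6, -1.2, 11.3], [-19.3, 5.1, 29.7], [79.1, 82.1, 84.4]]
fourth 629 [[24.0, 34.2, 46.4], [-22.7, -11.2, 26.6], [84.1, 86.9, 89.3]]
plain L 1378 [[-11.3, -1.4, 11.2], [92.0, 116.5, 140.5], [79.1, 81.9, 84.3]]
Lwall 142 [[-19.1, -11.9, 12.4], [137.8, 144.6, 146.5], [63.7, 66.2, 71.1]]
Rwall 90 [[-19.4, -16.3, -8.4], [-145.8, -140.1, -133.5], [63.4, 65.5, 71.5]]
```

Third sits at the stop but 5 mm left of mid-lane (dragged by the passing finger). I'll nudge it back from the left side.

Run:
```python
from h import *
go(tw(.5,61,150),YAW);go(tw(.5,61,58),YAW)
```

```text
turn [-0.0, 0.1, 0.0] shift [108.3, -79.5, -7.9]
turn [-0.0, 0.1, 0.0] shift [200.3, -79.5, -8.1]
```

```bash
python3 -m inch '[[[0,0,0],[30,-40,-8],1],[[0,0,0],[80,-79.5,-8],1],[[0,0,0],[108,-79.5,-8],1],[[0,0,0],[108,-79.5,-8],1],[[0,0,0],[108,-79.5,-8],1],[[0,0,0],[140,-79.5,-8],1],[[0,0,0],[175,-79.5,-8],1],[[0,0,0],[200,-79.5,-8],1],[[0,0,0],[200,-79.5,-8],1],[[0,0,0],[200,-79.5,-8],1]]'
python3 - <<'E'
from h import *
from workcell import camera
go([.518,.0285,.058],YAW)
d=camera('wrist')
cv2.imwrite('pics/w11.png',d['pixels'][:,:,::-1])
E
```

```text
clock: 22.02
position: [0.5194, 0.0504, 0.0603]
ee_rot: [0.503, -0.495, -0.503, -0.498]
ft_force: [0.7, -0.1, 0.4]
grip_width: 0.005
turn [-0.0, 0.2, 0.2] shift [2.2, 1.7, -21.8]
```

View pics/w11.png

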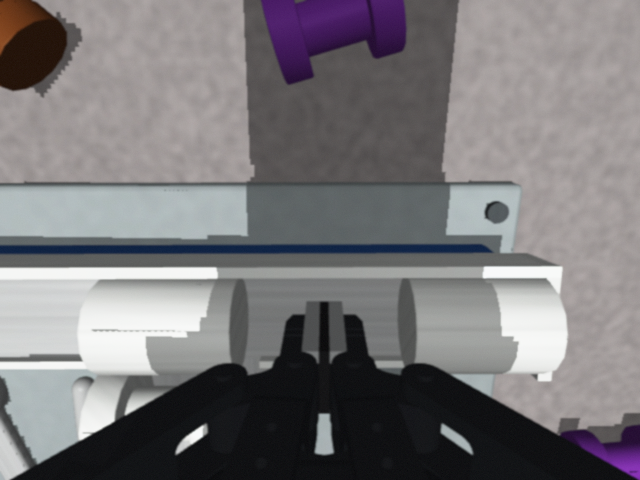

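```bash
python3 -m inch '[[[0,0,0],[2,1,-6],1],[[0,0,0],[2,1.5,-12],1],[[0,0,0],[2,1.5,-16],1],[[0,0,0],[2,1.5,-19],1],[[0,0,0],[2,1.5,-21],1],[[0,0,0],[2,1.5,-22],1],[[0,0,0],[2,1.5,-22],1],[[0,0,0],[2,1.5,-22],1]]'; python3 -m inch '[[[0,0,0],[0,0,4],1],[[0,0,0],[0,0,10],1],[[0,0,0],[0,0,12],1],[[0,0,0],[-40,0,12],1],[[0,0,0],[-90,0,12],1],[[0,0,0],[-140,0,12],1],[[0,0,0],[-200,20,12],1],[[0,0,0],[-200,60,12],1],[[0,0,0],[-200,80,12],1],[[0,0,0],[-200,80,12],1]]'
python3 - <<'E'
from h import *
from workcell import readout,camera
o=readout.get_obs();d=camera('wrist');T=tool(o)@d['T_tool_cam']
cv2.imwrite('pics/wg.png',d['pixels'][:,:,::-1])
W=cloud(d,T)
c,s=np.cos(YAW),np.sin(YAW)
X=(W[...,:2]-O)@np.array([[c,-s],[s,c]])*1000;z=W[...,2]*1000
m0=(abs(X[...,0])<14)&(z>79)&(z<90)
for n,a,b in [('R',-150,-80),('third',-40,40),('L',80,150)]:
    m=m0&(X[...,1]>a)&(X[...,1]<b);print(n,m.sum(),[np.percentile(q,[1,50,99]).round(1).tolist() for q in (X[m][:,0],X[m][:,1],z[m])])
m=(abs(X[...,0]-36)<14)&(z>84)&(z<95)&(abs(X[...,1])<40);print('4th',m.sum(),[np.percentile(q,[1,50,99]).round(1).tolist() for q in (X[m][:,0],X[m][:,1],z[m])])
e=camera('scene');cv2.imwrite('pics/sg.png',cv2.resize(e['pixels'][185:345,130:400,::-1],None,fx=2.9,fy=2.9,interpolation=cv2.INTER_CUBIC))
E
```

```text
clock: 23.08
position: [0.5182, 0.0284, 0.0582]
ee_rot: [0.503, -0.495, -0.503, -0.498]
ft_force: [-0.2, -0.3, 0.5]
grip_width: -0.001
clock: 24.32
position: [0.4368, 0.039, 0.2583]
ee_rot: [-0.503, 0.494, 0.504, 0.499]
ft_force: [-0.1, -0.6, 0.2]
grip_width: -0.001
R 727 [[-10.7, -0.8, 12.1], [-140.2, -127.8, -90.3], [79.1, 81.9, 84.0]]
third 1388 [[-11.0, -1.2, 11.8], [-24.1, 0.4, 24.9], [79.1, 82.1, 84.3]]
L 1381 [[-11.2, -1.3, 11.1], [91.5, 115.9, 140.4], [79.1, 81.9, 84.3]]
4th 333 [[24.6, 33.6, 46.5], [-23.0, -16.8, 15.8], [84.1, 86.9, 89.2]]
```

View pics/wg.png

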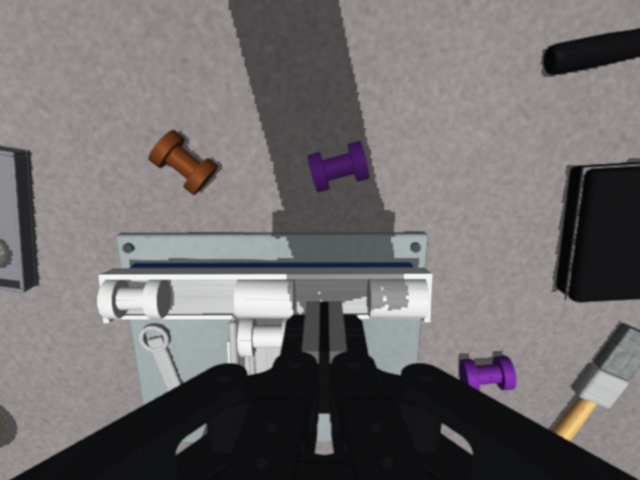

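View pics/sg.png

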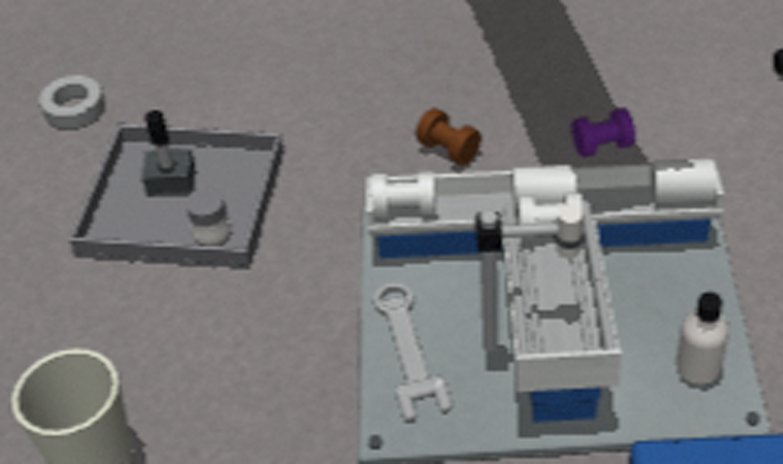

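Both pictures show everything in place: the third roller is centred at the stop and the other rollers are at their seats. The gauge is upright in the tray, and the arm is clear.

```bash
python3 -c "
from workcell import manip
print(manip.hand_in())"
```

```text
the job is handed in; nothing more can be done
None
```

The job is done and handed in at about 24.4 s on the robot's clock, with the arm clear of everything.

- **Gauge:** It stands upright on the tray floor at about (0.435, −0.336). When measured after release its knob top was at 83 mm, against 84 mm expected, and the later pictures still show it upright.
- **Waisted roller:** It was first at the stop, so I pushed it into the right cradle first. It met the end wall at about 6 N and spans y = −140 to −90 mm in the track's frame.
- **Plain roller:** I pushed it into the left cradle, also until about 6 N at the end wall. It spans y = 91.5 to 140 mm.
- **Third and fourth rollers:** The third is at the stop, centred to within about 0.5 mm. The fourth is right behind it, at about x = 34–36 mm.

The check after the pushes showed the third roller 5 mm left of mid-lane, dragged by the passing finger. I nudged it back from the left and measured it again. In the last pictures the jar, spanner, bottle and the other things in view look unmoved; I judged that by eye, and not every item was in view.

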